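# Open the fuse hatch of a stage dimmer pack

## Robot

A 6-joint arm with a two-finger parallel gripper is mounted at the origin on the work surface. World frame = base frame: x ahead of the robot, y to its left, z up, the work surface at z = 0. Lengths are in m, angles in rad, forces in N, time in s.
With the tool pointing down it reaches from about 0.35 to 0.875 m from the base axis. Payload 15.5 kg.
Tool frame: the origin (TCP) lies at the very end of the fingers, on their centre line; the grasp point (between the pads) lies 19 mm behind it; z points along the fingers, y is the line along which they close (so a half turn about z gives the same grasp; the last joint's range is limited). The gripper opens to 85 mm and grips with 20 to 120 N. Pads are 22 mm wide; open, the fingers measure 114 mm over their backs; the gripper's body (76 mm by 85 mm) begins 54 mm behind the grasp point. The pads swing forward as they close: fully open they stand 13 mm farther back than shut.
Start: joints at [1.119, 0.494, 1.345, -0, 1.302, -0.096], TCP at [0.218, 0.586, 0.231] pointing down, gripper open.
Joint ranges: [-2.91, 2.91], [-0.82, 2.16], [0.22, 2.67], [-1.22, 4.37], [0.12, 2.79], [-3.08, 3.08]. Speed limits (rad/s): [1.89, 1.89, 2.57, 3.01, 3.01, 3.01].

## Interface

Orientations are given as a rotation vector (axis times angle).
In Python, from rig import read_state, grab_frame, calibration, close_job, search_frame gives the robot as it stands. The module is installed in compiled form; this text tells all that it offers.
- The arm moves only by the shell command python3 -m crank 'ROWS' [FORCE]. ROWS is JSON, a list of rows, each an object with "grip": the opening, from -1 (shut) to 1 (fully open); "slide": the shift along the tool's x, y, z in mm, a list of three; "turn": the turn, a rotation vector about the tool's x, y, z in rad, a list of three. In form: [{"grip": grip, "slide": [x, y, z], "turn": [wx, wy, wz]}, ...]. A call has 1 to 5 rows; each row shifts and turns the commanded pose from where the row before left it, along the tool's axes as they then stand; what a row does not reach is not made up. A row lasts 1/8 s, in which the tool goes at most 62.5 mm and 10.7 degrees, less where a joint would pass 70% of its speed; a pose out of reach is approached as far as the arm can. A call is refused whole if a number of a shift passes 62.5 or a number of a turn 0.188, either way. A call with a gripper value outside its range is refused whole. The fingers move at their own pace and stop on an object; FORCE is the grip in N (left out, the last holds). Time passes only in rows, so rows that do not move let the fingers close. It gives the time, the measured TCP pose, the force, the opening and the grip force at its end, in the units of the state.
- read_state(): the state, without advancing time (a new reading comes with each control period).
- grab_frame(name): name is "side" or "top" or "wrist"; returns (picture, depth): 420x560x3 uint8, red, green, blue; 420x560 float32, m along the optical axis (not along the pixel's ray), 0 where there is no reading.
- calibration(name): a dict with "K" (3x3 intrinsics, pixels), "rvec" (rotation vector, rad) and "tvec" (3), from world to camera coordinates, as OpenCV has them. Camera axes: x right, y down, z forward; pixel columns grow to the right and rows downward; lengths in m; the calibration is good to about 2 mm. The wrist camera is an equidistant fisheye: a pixel r from the principal point sees the ray r / f radians off the axis. A picture is of the moment at which its call begins: read the wrist's pose just before it. calibration takes no time and is no camera call; for the wrist camera it gives the pose at the moment of the call.
- close_job(): hands the job in; it is judged then, once.
Trained networks look in the newest picture that a camera, given by its name, has taken for a name from the list of things; names that differ only in an ending like _2 or _b are one class to them, and where a whole thing is asked for, a point or a joint stands for the part that bears it (a point fixed in the world has none). Each returns a list of dicts, best first, with "score" (0 to 1); they miss things now and then, are a little off and sometimes report something else, mostly with a low value. They report only what shows in the picture. A call takes as long as a camera call.
- search_frame(name, camera): "location" ([x, y, z] in m, in the coordinates of the camera as it stood for that picture, good to about 4 mm: the middle of the surface that is visible of it).
The state is a dict: "time": time; "joint_positions": joint angles; "dq": joint speeds; "tau": joint torques, N m; "tool_pos": TCP position; "tool_rot": TCP orientation; "wrist_force": force on the tool from outside, world axes, zero at the start; "moment": the same for the moment, N m; "opening": finger opening in m; "grasp_force": force on a finger pad.
Only numpy, scipy, OpenCV 4.12 (cv2) and the standard library are available. Lean on these libraries where they do the work, as an engineer would, in place of code of your own. Each camera call takes 0.05 s, during which the arm holds its last target. There are 200 camera calls.

## Task

Open the dimmer pack for a fuse check: undo its two captive thumbscrews one after the other (anticlockwise, until each is clear), then lift the cover off and lay it gently, right way up and flat, in the larger wooden tray. Don't drop the cover, and leave everything else on the bench where it is.

Things in the scene. Friction and masses are not known exactly. Their poses are not given: they have to be found in the camera images.
- cover: aluminium cover plate 120 (x) by 240 (y) by 3 mm, about 0.5 kg, on the dimmer's deck at the start. Origin: centre of the plate's underside, then 90 mm above the table; z up. Two flanges along y, 197 mm long, at x = +-47 mm, reach 24 mm below the origin, into the hatch with 2 to 3 mm play; screw feet reach 20 mm below. Bow handle in the middle, a thumbscrew at each end
- handle (a point): middle of the bow handle's bar, 33.5 mm above the cover's origin; the frame is the cover's. Square bar 10 mm wide (cover's x), 11 mm high, 80 mm long along the cover's y, 25 mm free height under it, posts at +-35 mm along y
- screw_a_head (a point): point on the axis of thumbscrew a, mid-height of its knurled round steel head; frame as the cover's. Head 21 mm across, 18 mm high, its underside 2 mm above the plate's top, dark slot in its top. At y = +92 mm, z = 14 mm in the cover's frame; axis vertical
- screw_b_head (a point): point on the axis of thumbscrew b, mid-height of its knurled round steel head; frame as the cover's. Head 21 mm across, 18 mm high, its underside 2 mm above the plate's top, dark slot in its top. At y = -92 mm, z = 14 mm in the cover's frame; axis vertical
- screw_a (a joint): angle of captive thumbscrew a (+y end of the cover), rad: 0 = tight, grows as it turns anticlockwise seen from above, 2.8 = its stop. Starts at 0 to 0.4. Below about 2.1 a pawl on its foot, under the cover, still hooks beneath the case; from 2.3 on it is clear and the screw is undone. Stays where it is left; turning takes 0.06 N m
- screw_b (a joint): angle of captive thumbscrew b (-y end of the cover), rad: 0 = tight, grows as it turns anticlockwise seen from above, 2.8 = its stop. Starts at 0 to 0.4. Below about 2.1 a pawl on its foot, under the cover, still hooks beneath the case; from 2.3 on it is clear and the screw is undone. Stays where it is left; turning takes 0.06 N m
- dimmer: dimmer pack, dark steel case 220 (x) by 290 (y) by 90 mm high, too heavy to move. Origin: centre of its underside, on the table. Hatch opening 100 by 202 mm in the middle of its flat top, closed by the cover (same axes at the start). It and the tray stand side by side, either one on the left
- tray: the larger wooden tray, empty, 300 (x) by 190 (y) by 36 mm high, walls and floor 9 mm, inside 282 by 172 mm, 0.9 kg, loose. Origin: centre of its underside, on the table. The cover fits in only with its long side along the tray's x; lying flat on its flanges the cover's origin is 33 mm above the tray's
- fuse_box: small white plastic box of spare fuses, 34 x 62 x 18 mm, on the dimmer's deck beside the cover; not part of the job
- screwdriver: black-handled screwdriver, 190 mm, on the table just beyond the dimmer; not part of the job
- tape: roll of black tape, 90 mm across, 24 mm high, lying in the small tray; not part of the job
- cup: small white mug, 68 mm across, 62 mm high, on the table beyond the tray; not part of the job
- small_tray: small wooden tray with a roll of tape in it, 120 x 170 x 34 mm, at the far side of the table; too small for the cover; not part of the job
- caddy: green tin, 68 mm across, 120 mm high, at the far side of the table; not part of the job
- carton: orange carton, 65 x 85 x 150 mm, at the far side of the table; not part of the job

How it is judged:
On the way, in this order (a step that is already met when the one before it is completed fails the run):
1. one thumbscrew is undone (value of joint any of screw_a, screw_b above 2.3 rad), for 0.2 s.
2. both thumbscrews are undone, the cover still lying on the dimmer (value of joint each of screw_a, screw_b above 2.3 rad and z of cover in the frame of dimmer below 0.105 m), for 0.2 s.
3. the cover is lifted clear of the dimmer (z of cover in the frame of dimmer above 0.115 m and not (contact force between cover and dimmer above 0.1 N)), for 0.1 s.
At the end, for the whole second after the job is handed in: The cover lies at rest inside the larger wooden tray, right way up and flat on its flanges (origin 28 to 38 mm above the tray's underside, tilted less than 0.06 rad, within 35 mm of the tray's middle along its length and 40 mm across), and the tray lies level (tilted less than 0.04 rad) (z of cover in the frame of tray between 0.028 and 0.038 m and x of cover in the frame of tray between -0.035 and 0.035 m and y of cover in the frame of tray between -0.04 and 0.04 m and angle between cover's own z axis and vertical below 0.06 rad and angle between tray's own z axis and vertical below 0.04 rad and linear speed of cover below 0.02 m/s); the robot touches nothing.
It fails at once if something else on the bench is moved more than 30 mm (distance of any of fuse_box, screwdriver, tape, cup, small_tray, caddy, carton from where it was at the start of the episode above 0.03 m).
It fails at once if the cover is dropped (falls faster than 0.5 m/s with no finger touching it) (linear speed of cover above 0.5 m/s and contact force between the fingers and cover below 0.1 N).
It fails at once if the cover is slammed into the tray (more than 150 N between them) (contact force between cover and tray above 150 N).
It also fails if it takes over 70 s, if anything falls off the work surface, if the arm or the gripper's body presses on something with over 40 N, if the wrist force passes 120 N, or if a joint passes its speed limit or range.

## Working session

There is one attempt and no reset: what is moved stays moved. The work goes in short steps, Python scripts to look and compute and a shell command to move; the robot and the scene stay as the last step left them, time stands still between calls to the robot, and variables do not carry over. Pictures are saved under pics/ and viewed, at most 10 in all, crops included, and the job is handed in when it is done.

```bash
mkdir -p pics; cat > h.py <<'E'
import numpy as np, cv2
from rig import *
from scipy.spatial.transform import Rotation as R
def cam(n):
    c=calibration(n); return np.array(c["K"]),R.from_rotvec(np.ravel(c["rvec"])).as_matrix(),np.ravel(c["tvec"])
def toW(n,p,c=None):
    K,Rm,t=c or cam(n); return Rm.T@(np.asarray(p)-t)
def cloud(n,d,c=None):
    K,Rm,t=c or cam(n); v,u=np.mgrid[:d.shape[0],:d.shape[1]]
    x=(u-K[0,2])/K[0,0]; y=(v-K[1,2])/K[1,1]
    if n=="wrist":
        r=np.hypot(x,y); s=np.tan(np.minimum(r,1.4))/np.maximum(r,1e-9); x,y=x*s,y*s
    P=np.stack([x*d,y*d,d],-1); return (P-t)@Rm
def save(n,im): cv2.imwrite("pics/"+n,im[:,:,::-1])
E
python3 - <<'E'
from h import *
np.set_printoptions(precision=4,suppress=True)
for n in ["top","side","wrist"]:
    c=cam(n); im,d=grab_frame(n); save(n+"0.png",im); np.save(n+"0.npy",d)
    print(n,c[0][0,0],(-c[1].T@c[2]))
    for o in ["cover","handle","screw_a_head","dimmer","tray","fuse_box"]:
        for r in search_frame(o,n)[:3]: print(o,round(r["score"],2),toW(n,r["location"],c))
print(read_state())
E
```

```text
top 540.2194446348885 [ 0.5287 -0.0058  1.2702]
cover 0.84 [ 0.4923 -0.2004  0.0934]
handle 0.9 [ 0.4986 -0.1949  0.0892]
screw_a_head 0.7 [ 0.494  -0.1943  0.0925]
dimmer 0.62 [ 0.513  -0.1804  0.0926]
tray 0.95 [0.5119 0.1885 0.0093]
tray 0.17 [ 0.8006 -0.0074  0.0074]
fuse_box 0.7 [ 0.4131 -0.214   0.1081]
fuse_box 0.52 [0.7309 0.2577 0.1187]
fuse_box 0.44 [ 0.4988 -0.1926  0.0929]
side 391.3433475007343 [0.2333 0.4028 0.6358]
cover 0.81 [ 0.4905 -0.1681  0.0921]
handle 0.85 [ 0.4897 -0.1726  0.0915]
screw_a_head 0.56 [ 0.4909 -0.169   0.0947]
dimmer 0.92 [ 0.4606 -0.0881  0.0877]
tray 0.79 [0.4945 0.1938 0.013 ]
tray 0.6 [ 0.4567 -0.0885  0.0901]
tray 0.33 [ 0.4921 -0.1718  0.0922]
fuse_box 0.69 [ 0.4065 -0.2009  0.1035]
wrist 325.19226210127806 [0.1477 0.6115 0.3726]
cover 0.54 [ 0.3891 -0.0808  0.0374]
handle 0.45 [ 0.4314 -0.1162  0.0933]
screw_a_head 0.42 [ 0.4347 -0.1157  0.0929]
tray 0.85 [0.4896 0.1813 0.008 ]
{'time': 1.05, 'joint_positions': array([ 1.1195,  0.4936,  1.3455,  0.    ,  1.3025, -0.0955]), 'dq': array([-0.0014,  0.0009,  0.0007,  0.0011,  0.0009,  0.0005]), 'tau': array([  0.0002, -88.2018, -38.4265,  -0.0003,   0.0011,   0.0001]), 'tool_pos': array([0.2177, 0.5859, 0.2313]), 'tool_rot': array([-0.5559, -3.092 ,  0.0001]), 'wrist_force': array([0.5818, 0.6168, 0.9256]), 'moment': array([ 0.0006, -0.026 ,  0.0159]), 'grasp_force': 0.0, 'opening': 0.0853055523244283}
```

View pics/top0.png

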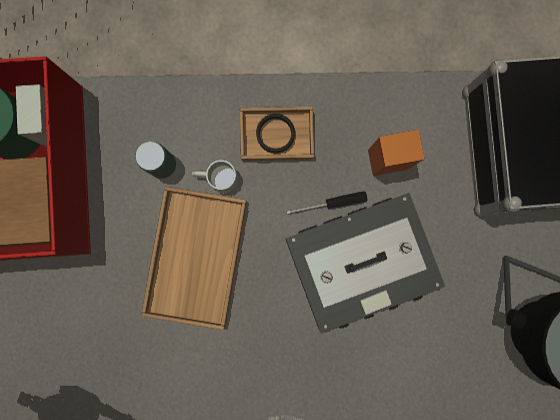

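View pics/side0.png

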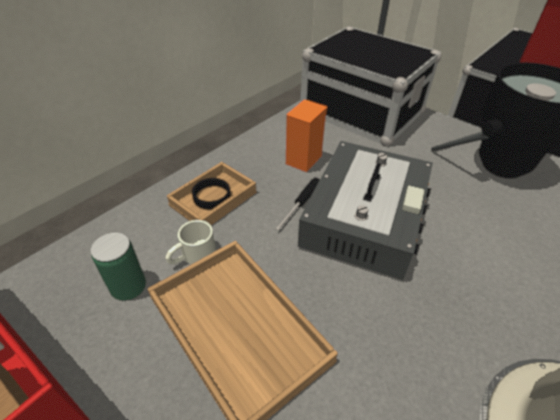

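```bash
python3 - <<'E'
from h import *
np.set_printoptions(precision=4,suppress=True)
d=np.load("top0.npy"); P=cloud("top",d); z=P[...,2]; X=P[...,0];Y=P[...,1]
def rect(m,name):
    m=m&(d>0); m=m.astype(np.uint8); n,l,s,c=cv2.connectedComponentsWithStats(m)
    for i in range(1,n):
        if s[i,4]<25: continue
        p=P[l==i]; r=cv2.minAreaRect((p[:,:2]*1000).astype(np.float32))
        print(name,s[i,4],"c",np.array(r[0]),"size",np.array(r[1]),"ang",r[2],"z",np.median(p[:,2]),"mean",p.mean(0))
near=(Y<0.0)&(X<0.72)
rect((z>.080)&(z<.105)&near,"deck")
rect((z>.107)&(z<.14)&near,"on deck")
rect((z>.02)&(z<.06)&(Y>0)&(X<.72),"tray rim")
E
```

```text
deck 247 c [ 659.0731 -471.4899] size [120.6243  18.9796] ang 10.51596450805664 z 0.09271140898673921 mean [ 0.6595 -0.4724  0.0929]
deck 74 c [ 704.2959 -269.4814] size [85.4062 21.5048] ang 83.921875 z 0.09245911386804301 mean [ 0.7053 -0.2586  0.0926]
deck 12570 c [ 496.7716 -195.2481] size [220.3183 291.7031] ang 19.065343856811523 z 0.091390059370056 mean [ 0.499  -0.193   0.0914]
deck 78 c [ 420.9265 -502.9741] size [11.2304 40.9168] ang 65.84181213378906 z 0.09258540472951327 mean [ 0.4222 -0.5026  0.0927]
on deck 356 c [ 658.7665 -471.2162] size [120.6346  20.7547] ang 11.355378150939941 z 0.12624634112237987 mean [ 0.6589 -0.4715  0.1254]
on deck 98 c [ 704.7359 -268.572 ] size [84.9355 21.2325] ang 83.79502868652344 z 0.12344343911124334 mean [ 0.7057 -0.2579  0.1233]
on deck 30 c [ 605.4816 -564.3269] size [54.0383  4.3716] ang 85.8644790649414 z 0.1272471239705426 mean [ 0.6052 -0.5632  0.1258]
on deck 79 c [ 527.0674 -280.7589] size [19.9283 19.3432] ang 88.86386108398438 z 0.11285977763355914 mean [ 0.5271 -0.2806  0.1129]
on deck 204 c [ 496.6968 -194.4722] size [10.56
[... 440 characters left out ...]
91606519442222 mean [ 0.394  -0.4898  0.1203]
tray rim 73 c [706.86   256.0167] size [10.6806 47.8366] ang 20.65435791015625 z 0.04075817720644675 mean [0.7065 0.2516 0.0401]
tray rim 110 c [703.3208 166.3315] size [43.7459 39.6156] ang 81.30683898925781 z 0.05025723874623449 mean [0.7037 0.1627 0.0452]
tray rim 545 c [623.2188 438.4211] size [193.1768   5.7992] ang 3.097958564758301 z 0.040643590815603994 mean [0.6213 0.4381 0.0404]
tray rim 76 c [679.1331 108.2476] size [22.0786 62.8515] ang 32.986473083496094 z 0.04200371271760608 mean [0.6753 0.1058 0.0418]
tray rim 1925 c [513.6278 187.5654] size [191.0702 300.9799] ang 79.30500030517578 z 0.03464548100326924 mean [0.5107 0.1913 0.0338]
```

The pictures agree with the numbers. The dimmer is on the right, cover yaw about 19°, with screws at px (327,277) and (405,248) and the handle at (366,262). The large tray is on the left at about (195,258), its long side near world x. Next I cross-check with the side view and plan the approach to screw a.

```bash
cat >> h.py <<'E'
def plan(tgt,yaw,n,vmax=60):
    """rows to bring TCP to tgt (m), tool y at yaw (deg, mod 180 nearest), tool down"""
    s=read_state(); Rm=R.from_rotvec(s["tool_rot"]); p=np.array(s["tool_pos"])
    y0=np.degrees(np.arctan2(Rm.as_matrix()[1,1],Rm.as_matrix()[0,1]))
    dy=yaw-y0
    T=R.from_euler("z",np.radians(yaw))*R.from_matrix(np.array([[0,1,0],[1,0,0],[0,0,-1.]]).T)
    # columns: x=(0,1,0), y=(1,0,0), z=(0,0,-1) at yaw 0
    tilt=np.degrees(np.arccos(np.clip(-Rm.as_matrix()[2,2],-1,1)))
    print("t",s["time"],"p",p.round(4),"yaw",y0.round(2),"tilt",tilt.round(2),"q6",s["joint_positions"][5].round(3),"open",round(s["opening"],4))
    w=-np.radians(dy)/n; step=(np.array(tgt)-p)/n; C=Rm
    print("n",n,"turn/row",w.round(4))
    for i in range(n):
        print((C.inv().apply(step)*1000).round(1).tolist(),[0,0,round(w,3)])
        C=C*R.from_rotvec([0,0,w])
E
python3 - <<'E'
from h import *
np.set_printoptions(precision=4,suppress=True)
d=np.load("side0.npy"); P=cloud("side",d); z=P[...,2]; X=P[...,0];Y=P[...,1]
for nm,m in [("ondeck",(z>.100)&(z<.14)&(Y<-.03)&(Y>-.34)&(X<.6)),("deck",(z>.08)&(z<.1)&(Y<0)&(X<.62)),("tray",(z>.02)&(z<.05)&(Y>0)&(X<.7))]:
    n,l,s,c=cv2.connectedComponentsWithStats((m&(d>0)).astype(np.uint8))
    for i in range(1,n):
        if s[i,4]<40: continue
        p=P[l==i]; r=cv2.minAreaRect((p[:,:2]*1000).astype(np.float32)); print(nm,s[i,4],np.array(r[0]),np.array(r[1]),r[2],"ztop",np.percentile(p[:,2],95))
plan([.467,-.108,.20],-20,15)
E
```

```text
ondeck 281 [ 506.4513 -221.3805] [ 21.0306 145.8109] 19.695283889770508 ztop 0.1298650287219023
ondeck 388 [ 411.0779 -208.7805] [33.8796 63.5597] 19.98208999633789 ztop 0.10904157243440514
ondeck 121 [ 466.6956 -104.5041] [21.2655 21.0889] 10.205795288085938 ztop 0.11419473202641453
deck 210 [  441.6368 -1224.6075] [113.8577  17.2227] 0.3312787413597107 ztop 0.098807008534306
deck 219 [ 608.84   -590.8838] [246.8032  19.5134] 89.44356536865234 ztop 0.09897428514039104
deck 422 [ 311.7173 -551.6839] [143.0807  55.5597] 20.973331451416016 ztop 0.09908139442329414
deck 46 [ 420.4713 -497.1595] [ 8.4379 31.0733] 64.02326202392578 ztop 0.0988610150195942
deck 9105 [ 497.5224 -192.4131] [220.5202 295.3354] 19.11585807800293 ztop 0.09406349890835286
deck 48 [ 84.9302 -13.2995] [26.5865  2.2133] 84.09699249267578 ztop 0.09679416390773467
tray 4122 [532.9943 186.0576] [190.7057 339.0056] 79.2608871459961 ztop 0.03780972260967161
tray 71 [671.3577 482.5686] [56.655   0.5047] 2.8155593872070312 ztop 0.04799073977797706
tray 184 [90.6628 14.1939] [ 7.1707 28.4446] 9.28212833404541 ztop 0.04906196076282077
t 1.05 p [0.2177 0.5859 0.2313] yaw 69.62 tilt 0.0 q6 -0.096 open 0.0853
n 15 turn/row 0.1043
[-31.7, -37.6, 2.1] [0, 0, np.float64(0.104)]
[-35.4, -34.1, 2.1] [0, 0, np.float64(0.104)]
[-38.8, -30.2, 2.1] [0, 0, np.float64(0.104)]
[-41.7, -26.0, 2.1] [0, 0, np.float64(0.104)]
[-44.2, -21.5, 2.1] [0, 0, np.float64(0.104)]
[-46.2, -16.8, 2.1] [0, 0, np.float64(0.104)]
[-47.7, -11.9, 2.1] [0, 0, np.float64(0.104)]
[-48.7, -6.9, 2.1] [0, 0, np.float64(0.104)]
[-49.1, -1.8, 2.1] [0, 0, np.float64(0.104)]
[-49.0, 3.4, 2.1] [0, 0, np.float64(0.104)]
[-48.4, 8.4, 2.1] [0, 0, np.float64(0.104)]
[-47.3, 13.4, 2.1] [0, 0, np.float64(0.104)]
[-45.6, 18.3, 2.1] [0, 0, np.float64(0.104)]
[-43.5, 22.9, 2.1] [0, 0, np.float64(0.104)]
[-40.9, 27.3, 2.1] [0, 0, np.float64(0.104)]
```

Both views agree within 3 mm, and the heights fit: heads at 0.113, bar top at 0.129. Moving to a point above screw a.

```bash
python3 -m crank '[{"grip":0.1,"slide":[-32,-38,2],"turn":[0,0,0.104]},{"grip":0.1,"slide":[-35,-34,2],"turn":[0,0,0.104]},{"grip":0.1,"slide":[-39,-30,2],"turn":[0,0,0.104]},{"grip":0.1,"slide":[-42,-26,2],"turn":[0,0,0.104]},{"grip":0.1,"slide":[-44,-22,2],"turn":[0,0,0.104]}]' 40
python3 -m crank '[{"grip":0.1,"slide":[-46,-17,2],"turn":[0,0,0.104]},{"grip":0.1,"slide":[-48,-12,2],"turn":[0,0,0.104]},{"grip":0.1,"slide":[-49,-7,2],"turn":[0,0,0.104]},{"grip":0.1,"slide":[-49,-2,2],"turn":[0,0,0.104]},{"grip":0.1,"slide":[-49,3,2],"turn":[0,0,0.104]}]'
python3 -m crank '[{"grip":0.1,"slide":[-48,8,2],"turn":[0,0,0.104]},{"grip":0.1,"slide":[-47,13,2],"turn":[0,0,0.104]},{"grip":0.1,"slide":[-46,18,2],"turn":[0,0,0.104]},{"grip":0.1,"slide":[-43,23,2],"turn":[0,0,0.104]},{"grip":0.1,"slide":[-41,27,2],"turn":[0,0,0.104]}]'
python3 -m crank '[{"grip":0.1,"slide":[0,0,0],"turn":[0,0,0]}]'
python3 - <<'E'
from h import *
np.set_printoptions(precision=4,suppress=True)
c=cam("wrist"); im,d=grab_frame("wrist"); save("wr1.png",im)
for o in ["screw_a_head","handle"]:
    for r in search_frame(o,"wrist")[:3]: print(o,round(r["score"],2),toW("wrist",r["location"],c))
P=cloud("wrist",d,c); z=P[...,2]; X=P[...,0];Y=P[...,1]
n,l,s,cc=cv2.connectedComponentsWithStats(((z>.103)&(z<.135)&(d>0)&(np.hypot(X-.497,Y+.194)<.15)).astype(np.uint8))
for i in range(1,n):
    if s[i,4]<40: continue
    p=P[l==i]; r=cv2.minAreaRect((p[:,:2]*1000).astype(np.float32)); print(s[i,4],cc[i],np.array(r[0]),np.array(r[1]),r[2],"z",np.median(p[:,2]))
plan([.467,-.108,.2],-20,1)
E
```

```text
time: 1.68
tool_pos: [0.3012, 0.3526, 0.2214]
tool_rot: [1.337, 2.843, 0.001]
wrist_force: [0.7, 0.3, -0.2]
opening: 0.0471
grasp_force: 0.0
time: 2.3
tool_pos: [0.384, 0.1207, 0.2115]
tool_rot: [2.022, 2.403, 0.001]
wrist_force: [1.0, 0.7, -0.4]
opening: 0.0471
grasp_force: 0.0
time: 2.92
tool_pos: [0.4663, -0.1099, 0.2014]
tool_rot: [2.573, 1.802, 0.001]
wrist_force: [0.5, 0.9, 0.3]
opening: 0.047
grasp_force: 0.0
time: 3.05
tool_pos: [0.467, -0.111, 0.2012]
tool_rot: [2.573, 1.801, 0.001]
wrist_force: [-0.5, 0.5, -1.2]
opening: 0.0472
grasp_force: 0.0
screw_a_head 0.82 [ 0.4846 -0.1421  0.0931]
screw_a_head 0.28 [ 0.634  -0.1486  0.0178]
handle 0.82 [ 0.4842 -0.1425  0.0886]
678 [276.0737 209.3142] [ 466.3585 -105.7837] [21.6699 21.3457] 75.94193267822266 z 0.11161601221397463
329 [321.2523 266.2979] [ 485.644  -161.2662] [10.6226 14.6518] 17.787490844726562 z 0.12189169580053277
1984 [258.2792 330.3438] [ 411.2003 -209.8458] [34.2451 61.7923] 19.973041534423828 z 0.10652030384198527
t 3.2 p [ 0.4655 -0.1078  0.2012] yaw -19.74 tilt 0.03 q6 -0.008 open 0.0469
n 1 turn/row 0.0046
[0.3, 1.5, 1.2] [0, 0, np.float64(0.005)]
```

View pics/wr1.png

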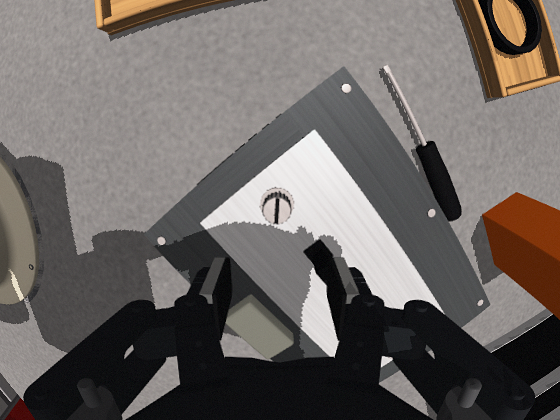

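The wrist view shows screw a at px (276,207), its slot nearly vertical. Its measured position of (0.466,-0.106) and top at 0.112 agree with the other views. Descending and gripping.

```bash
python3 -m crank '[{"grip":0.1,"slide":[2,0,50],"turn":[0,0,0]},{"grip":0.1,"slide":[0,0,40],"turn":[0,0,0]},{"grip":0.1,"slide":[0,0,13],"turn":[0,0,0]},{"grip":0.1,"slide":[0,0,0],"turn":[0,0,0]}]' 40
python3 -m crank '[{"grip":-1,"slide":[0,0,0],"turn":[0,0,0]},{"grip":-1,"slide":[0,0,0],"turn":[0,0,0]},{"grip":-1,"slide":[0,0,0],"turn":[0,0,0]},{"grip":-1,"slide":[0,0,0],"turn":[0,0,0]}]' 40
```

```text
time: 3.7
tool_pos: [0.4664, -0.1057, 0.0984]
tool_rot: [-2.568, -1.808, 0.001]
wrist_force: [-0.2, -0.4, 0.1]
opening: 0.047
grasp_force: 0.0
time: 4.2
tool_pos: [0.4672, -0.1064, 0.0997]
tool_rot: [2.568, 1.806, 0.002]
wrist_force: [-1.9, 1.9, 10.5]
opening: 0.0191
grasp_force: 38.7
```

```bash
python3 -m crank '[{"grip":-1,"slide":[0,0,0],"turn":[0,0,-0.17]},{"grip":-1,"slide":[0,0,0],"turn":[0,0,-0.17]},{"grip":-1,"slide":[0,0,0],"turn":[0,0,-0.17]},{"grip":-1,"slide":[0,0,0],"turn":[0,0,-0.17]},{"grip":-1,"slide":[0,0,0],"turn":[0,0,-0.17]}]'
python3 - <<'E'
from rig import *
s=read_state(); print(s["moment"],s["wrist_force"],s["joint_positions"][5])
E
python3 -m crank '[{"grip":-1,"slide":[0,0,0],"turn":[0,0,-0.17]},{"grip":-1,"slide":[0,0,0],"turn":[0,0,-0.17]},{"grip":-1,"slide":[0,0,0],"turn":[0,0,-0.17]},{"grip":-1,"slide":[0,0,0],"turn":[0,0,-0.17]},{"grip":-1,"slide":[0,0,0],"turn":[0,0,-0.17]}]'
python3 -m crank '[{"grip":-1,"slide":[0,0,0],"turn":[0,0,-0.17]},{"grip":-1,"slide":[0,0,0],"turn":[0,0,-0.17]},{"grip":-1,"slide":[0,0,0],"turn":[0,0,-0.17]},{"grip":-1,"slide":[0,0,0],"turn":[0,0,-0.17]},{"grip":-1,"slide":[0,0,0],"turn":[0,0,-0.17]}]'
python3 - <<'E'
from rig import *
s=read_state(); print(s["moment"],s["wrist_force"],s["joint_positions"][5])
E
```

```text
time: 4.82
tool_pos: [0.4676, -0.1064, 0.0997]
tool_rot: [1.587, 2.708, 0.002]
wrist_force: [1.9, 4.9, 9.2]
opening: 0.0189
grasp_force: 38.8
[ 0.71664829 -0.20159926 -0.07976707] [1.87755805 4.90336317 9.19936616] -0.8594963251935436
time: 5.45
tool_pos: [0.4678, -0.1061, 0.0997]
tool_rot: [0.33, 3.121, 0.0]
wrist_force: [2.8, 8.3, 8.1]
opening: 0.0191
grasp_force: 38.8
time: 6.08
tool_pos: [0.4676, -0.1059, 0.0997]
tool_rot: [-0.986, 2.98, -0.001]
wrist_force: [1.4, 9.3, 9.9]
opening: 0.019
grasp_force: 39.0
[ 1.54151768 -0.24047434 -0.08387571] [1.43321667 9.32618755 9.86505464] -2.5594936328394366
```

Torque stayed at about 0.08 N m with no stop reached, so screw a has turned 2.55 rad. Releasing and rising.

```bash
python3 -m crank '[{"grip":0.1,"slide":[0,0,0],"turn":[0,0,0]},{"grip":0.1,"slide":[0,0,0],"turn":[0,0,0]},{"grip":0.1,"slide":[0,0,-20],"turn":[0,0,0]},{"grip":0.1,"slide":[0,0,-60],"turn":[0,0,0]}]'
python3 - <<'E'
from h import *
plan([.5275,-.280,.18],-35,16)
E
```

```text
time: 6.58
tool_pos: [0.4652, -0.106, 0.1776]
tool_rot: [0.974, -2.983, -0.005]
wrist_force: [1.6, -0.5, 0.4]
opening: 0.047
grasp_force: 0.0
t 6.575 p [ 0.4652 -0.106   0.1776] yaw 126.18 tilt 0.29 q6 -2.551 open 0.047
n 16 turn/row 0.1758
[3.3, -11.1, -0.2] [0, 0, np.float64(0.176)]
[1.3, -11.5, -0.2] [0, 0, np.float64(0.176)]
[-0.7, -11.5, -0.2] [0, 0, np.float64(0.176)]
[-2.7, -11.2, -0.2] [0, 0, np.float64(0.176)]
[-4.7, -10.6, -0.2] [0, 0, np.float64(0.176)]
[-6.4, -9.6, -0.2] [0, 0, np.float64(0.176)]
[-8.0, -8.3, -0.2] [0, 0, np.float64(0.176)]
[-9.4, -6.8, -0.2] [0, 0, np.float64(0.176)]
[-10.4, -5.0, -0.2] [0, 0, np.float64(0.176)]
[-11.1, -3.1, -0.2] [0, 0, np.float64(0.176)]
[-11.5, -1.2, -0.2] [0, 0, np.float64(0.176)]
[-11.5, 0.9, -0.2] [0, 0, np.float64(0.176)]
[-11.2, 2.9, -0.2] [0, 0, np.float64(0.176)]
[-10.5, 4.8, -0.2] [0, 0, np.float64(0.176)]
[-9.5, 6.6, -0.2] [0, 0, np.float64(0.176)]
[-8.2, 8.1, -0.2] [0, 0, np.float64(0.176)]
```

```bash
python3 -m crank '[{"grip":0.1,"slide":[3,-11,0],"turn":[0,0,0.176]},{"grip":0.1,"slide":[1,-12,0],"turn":[0,0,0.176]},{"grip":0.1,"slide":[-1,-11,0],"turn":[0,0,0.176]},{"grip":0.1,"slide":[-3,-11,0],"turn":[0,0,0.176]},{"grip":0.1,"slide":[-5,-11,0],"turn":[0,0,0.176]}]'
python3 -m crank '[{"grip":0.1,"slide":[-6,-10,0],"turn":[0,0,0.176]},{"grip":0.1,"slide":[-8,-8,0],"turn":[0,0,0.176]},{"grip":0.1,"slide":[-9,-7,0],"turn":[0,0,0.176]},{"grip":0.1,"slide":[-10,-5,0],"turn":[0,0,0.176]},{"grip":0.1,"slide":[-11,-3,0],"turn":[0,0,0.176]}]'
python3 -m crank '[{"grip":0.1,"slide":[-12,-1,0],"turn":[0,0,0.176]},{"grip":0.1,"slide":[-12,1,0],"turn":[0,0,0.176]},{"grip":0.1,"slide":[-11,3,0],"turn":[0,0,0.176]},{"grip":0.1,"slide":[-11,5,0],"turn":[0,0,0.176]},{"grip":0.1,"slide":[-10,7,0],"turn":[0,0,0.176]}]'
python3 -m crank '[{"grip":0.1,"slide":[-8,8,0],"turn":[0,0,0.176]},{"grip":0.1,"slide":[0,0,0],"turn":[0,0,0]},{"grip":0.1,"slide":[0,0,0],"turn":[0,0,0]}]'
cat > look.py <<'E'
from h import *
import sys
np.set_printoptions(precision=4,suppress=True)
c=cam("wrist"); im,d=grab_frame("wrist"); save(sys.argv[1],im)
P=cloud("wrist",d,c); z=P[...,2]; X=P[...,0];Y=P[...,1]
n,l,s,cc=cv2.connectedComponentsWithStats(((z>.103)&(z<.135)&(d>0)&(np.hypot(X-.497,Y+.194)<.15)).astype(np.uint8))
for i in range(1,n):
    if s[i,4]<40: continue
    p=P[l==i]; r=cv2.minAreaRect((p[:,:2]*1000).astype(np.float32)); print(s[i,4],cc[i],np.array(r[0]),np.array(r[1]),r[2],"z",np.median(p[:,2]))
E
python3 - <<'E'
import sys; sys.argv=["","wr2.png"]
exec(open("look.py").read())
plan([.5275,-.280,.18],-35,1)
im,d=grab_frame("top"); P=cloud("top",d); ok=(P[...,2]>.107)&(P[...,2]<.12)
m=ok&(np.hypot(P[...,0]-.467,P[...,1]+.107)<.02); print("a",P[m].mean(0),m.sum())
for i,(u,v) in enumerate([(405,248),(327,277)]): pass
cv2.imwrite("pics/a1.png",np.hstack([cv2.resize(x[225:300,300:425,::-1],None,fx=4,fy=4,interpolation=cv2.INTER_NEAREST) for x in [im]]))
E
```

```text
time: 7.2
tool_pos: [0.4875, -0.1608, 0.1785]
tool_rot: [0.398, 3.116, -0.0]
wrist_force: [0.3, -0.1, 0.4]
opening: 0.0468
grasp_force: 0.0
time: 7.82
tool_pos: [0.506, -0.2147, 0.1784]
tool_rot: [1.688, 2.65, -0.0]
wrist_force: [0.8, 0.5, -0.2]
opening: 0.0473
grasp_force: 0.0
time: 8.45
tool_pos: [0.5266, -0.2708, 0.1784]
tool_rot: [2.656, 1.679, -0.0]
wrist_force: [0.6, 0.2, 0.3]
opening: 0.0473
grasp_force: 0.0
time: 8.82
tool_pos: [0.5302, -0.2806, 0.1783]
tool_rot: [-2.784, -1.455, 0.0]
wrist_force: [-0.7, 0.9, 0.2]
opening: 0.047
grasp_force: 0.0
642 [73.729  85.4953] [ 467.3584 -106.6852] [22.2925 21.0742] 76.98735809326172 z 0.11142078204280192
2598 [160.1886 154.4742] [ 496.9079 -193.1554] [11.2142 80.6176] 19.125638961791992 z 0.12733612344139594
2623 [105.987  234.9196] [ 411.7744 -210.4794] [34.8283 62.5488] 20.48543357849121 z 0.10650735546144369
821 [274.7747 227.1462] [ 526.5523 -280.0061] [21.7526 21.6825] 56.770774841308594 z 0.11160637628810334
t 8.875 p [ 0.5303 -0.2805  0.1783] yaw -34.84 tilt 0.02 q6 0.022 open 0.0471
n 1 turn/row 0.0028
[-1.2, -2.6, -1.7] [0, 0, np.float64(0.003)]
a [ 0.4666 -0.1078  0.1125] 81
```

View pics/wr2.png

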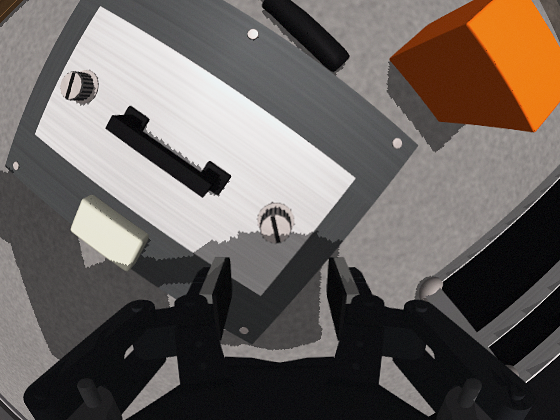

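The wrist view shows both screws at px (76,87) and (275,225), and the slot of a has clearly changed. Screw b measures (0.527,-0.280), top 0.112. Descending on b, 1.5 mm higher this time.

```bash
python3 -m crank '[{"grip":0.1,"slide":[-1.5,-3,40],"turn":[0,0,0]},{"grip":0.1,"slide":[0,0,30],"turn":[0,0,0]},{"grip":0.1,"slide":[0,0,8.5],"turn":[0,0,0]},{"grip":0.1,"slide":[0,0,0],"turn":[0,0,0]}]' 40
python3 -m crank '[{"grip":-1,"slide":[0,0,0],"turn":[0,0,0]},{"grip":-1,"slide":[0,0,0],"turn":[0,0,0]},{"grip":-1,"slide":[0,0,0],"turn":[0,0,0]},{"grip":-1,"slide":[0,0,0],"turn":[0,0,0]}]' 40
```

```text
time: 9.43
tool_pos: [0.5273, -0.2803, 0.1]
tool_rot: [-2.786, -1.451, 0.0]
wrist_force: [0.0, -1.2, 0.3]
opening: 0.0468
grasp_force: 0.0
time: 9.93
tool_pos: [0.5277, -0.2807, 0.1011]
tool_rot: [2.785, 1.45, 0.002]
wrist_force: [-2.2, 1.7, 7.7]
opening: 0.0189
grasp_force: 38.8
```

```bash
python3 -m crank '[{"grip":-1,"slide":[0,0,0],"turn":[0,0,-0.17]},{"grip":-1,"slide":[0,0,0],"turn":[0,0,-0.17]},{"grip":-1,"slide":[0,0,0],"turn":[0,0,-0.17]},{"grip":-1,"slide":[0,0,0],"turn":[0,0,-0.17]},{"grip":-1,"slide":[0,0,0],"turn":[0,0,-0.17]}]'
python3 -m crank '[{"grip":-1,"slide":[0,0,0],"turn":[0,0,-0.17]},{"grip":-1,"slide":[0,0,0],"turn":[0,0,-0.17]},{"grip":-1,"slide":[0,0,0],"turn":[0,0,-0.17]},{"grip":-1,"slide":[0,0,0],"turn":[0,0,-0.17]},{"grip":-1,"slide":[0,0,0],"turn":[0,0,-0.17]}]'
python3 -m crank '[{"grip":-1,"slide":[0,0,0],"turn":[0,0,-0.17]},{"grip":-1,"slide":[0,0,0],"turn":[0,0,-0.17]},{"grip":-1,"slide":[0,0,0],"turn":[0,0,-0.17]},{"grip":-1,"slide":[0,0,0],"turn":[0,0,-0.17]},{"grip":-1,"slide":[0,0,0],"turn":[0,0,-0.17]}]'
python3 - <<'E'
from rig import *
s=read_state(); print(s["moment"],s["wrist_force"],s["joint_positions"][5])
E
python3 -m crank '[{"grip":0.1,"slide":[0,0,0],"turn":[0,0,0]},{"grip":0.1,"slide":[0,0,0],"turn":[0,0,0]},{"grip":0.1,"slide":[0,0,-20],"turn":[0,0,0]},{"grip":0.1,"slide":[0,0,-55],"turn":[0,0,0]}]'
python3 - <<'E'
from h import *
plan([.4972,-.1935,.18],19.15,10)
E
```

```text
time: 10.55
tool_pos: [0.528, -0.2807, 0.1011]
tool_rot: [1.932, 2.474, 0.001]
wrist_force: [1.2, 1.6, 6.5]
opening: 0.0187
grasp_force: 38.8
time: 11.18
tool_pos: [0.5283, -0.2805, 0.1011]
tool_rot: [0.74, 3.05, -0.0]
wrist_force: [3.3, 3.3, 6.5]
opening: 0.0189
grasp_force: 38.9
time: 11.8
tool_pos: [0.5283, -0.2802, 0.1011]
tool_rot: [-0.583, 3.085, -0.001]
wrist_force: [3.1, 6.6, 6.5]
opening: 0.0188
grasp_force: 39.0
[ 1.10500982 -0.52547209 -0.09305489] [3.07799124 6.6341817  6.47452423] -2.533485872646287
time: 12.3
tool_pos: [0.5259, -0.2798, 0.1736]
tool_rot: [0.57, -3.086, -0.005]
wrist_force: [0.5, -1.6, 0.6]
opening: 0.047
grasp_force: 0.0
t 12.3 p [ 0.5259 -0.2798  0.1736] yaw 110.93 tilt 0.28 q6 -2.525 open 0.047
n 10 turn/row 0.1602
[-0.4, 9.1, -0.6] [0, 0, np.float64(0.16)]
[1.1, 9.0, -0.6] [0, 0, np.float64(0.16)]
[2.5, 8.7, -0.6] [0, 0, np.float64(0.16)]
[3.8, 8.2, -0.6] [0, 0, np.float64(0.16)]
[5.1, 7.5, -0.6] [0, 0, np.float64(0.16)]
[6.2, 6.6, -0.6] [0, 0, np.float64(0.16)]
[7.2, 5.5, -0.6] [0, 0, np.float64(0.16)]
[8.0, 4.3, -0.6] [0, 0, np.float64(0.16)]
[8.6, 3.0, -0.6] [0, 0, np.float64(0.16)]
[9.0, 1.6, -0.6] [0, 0, np.float64(0.16)]
```

Both screws turned 2.55 rad freely. Going over the handle, yaw aligned to the cover.

```bash
python3 -m crank '[{"grip":0.1,"slide":[0,9,0],"turn":[0,0,0.16]},{"grip":0.1,"slide":[1,9,0],"turn":[0,0,0.16]},{"grip":0.1,"slide":[2.5,8.7,0],"turn":[0,0,0.16]},{"grip":0.1,"slide":[3.8,8.2,0],"turn":[0,0,0.16]},{"grip":0.1,"slide":[5,7.5,0],"turn":[0,0,0.16]}]'
python3 -m crank '[{"grip":0.1,"slide":[6,6.6,0],"turn":[0,0,0.16]},{"grip":0.1,"slide":[7,5.5,0],"turn":[0,0,0.16]},{"grip":0.1,"slide":[8,4.3,0],"turn":[0,0,0.16]},{"grip":0.1,"slide":[8.6,3,0],"turn":[0,0,0.16]},{"grip":0.1,"slide":[9,1.6,0],"turn":[0,0,0.16]}]'
python3 -m crank '[{"grip":0.1,"slide":[0,0,0],"turn":[0,0,0]},{"grip":0.1,"slide":[0,0,0],"turn":[0,0,0]}]'
python3 - <<'E'
import sys; sys.argv=["","wr3.png"]
exec(open("look.py").read())
plan([.4972,-.1935,.1045],19.15,2)
E
```

```text
time: 12.92
tool_pos: [0.5124, -0.2376, 0.1749]
tool_rot: [0.686, 3.066, -0.0]
wrist_force: [-0.1, -0.6, 0.2]
opening: 0.0469
grasp_force: 0.0
time: 13.55
tool_pos: [0.4983, -0.1947, 0.1749]
tool_rot: [1.825, 2.557, -0.0]
wrist_force: [-0.1, -0.5, 1.1]
opening: 0.0471
grasp_force: 0.0
time: 13.8
tool_pos: [0.4986, -0.1952, 0.1749]
tool_rot: [1.811, 2.567, -0.0]
wrist_force: [0.0, -0.3, 0.1]
opening: 0.0469
grasp_force: 0.0
901 [278.8602  85.1421] [ 466.7101 -106.9905] [21.772  21.3055] 49.55917739868164 z 0.11175002662066431
3652 [157.207  203.2462] [ 411.1273 -209.9335] [34.4422 61.8248] 20.292888641357422 z 0.10654454229923067
2027 [277.7898 226.3957] [ 496.8259 -193.7563] [ 9.982  80.3994] 19.34834098815918 z 0.1277460338115939
598 [277.6338 332.2341] [ 527.0102 -279.9081] [21.5894 22.1792] 20.286054611206055 z 0.11137746890655514
t 13.85 p [ 0.4986 -0.1953  0.1749] yaw 19.55 tilt 0.02 q6 -0.826 open 0.0472
n 2 turn/row 0.0035
[1.1, -0.4, 35.2] [0, 0, np.float64(0.003)]
[1.1, -0.4, 35.2] [0, 0, np.float64(0.003)]
```

View pics/wr3.png

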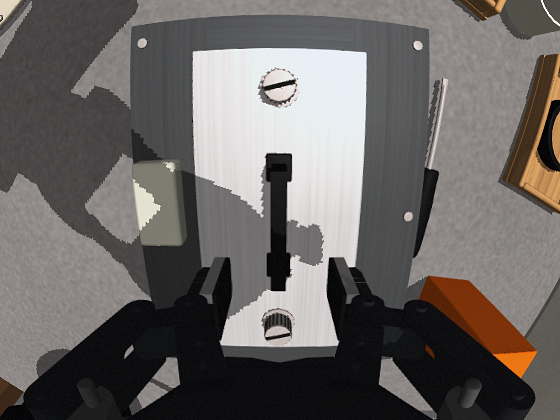

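The slots have each turned about 143° between views, which matches 2.55 rad, so both are undone. The handle is centred between the fingers at px (278,225). Descending and gripping it.

```bash
python3 -m crank '[{"grip":0.1,"slide":[2,-1,40],"turn":[0,0,0.006]},{"grip":0.1,"slide":[0,0,25],"turn":[0,0,0]},{"grip":0.1,"slide":[0,0,6],"turn":[0,0,0]},{"grip":0.1,"slide":[0,0,0],"turn":[0,0,0]}]' 80
python3 -m crank '[{"grip":-1,"slide":[0,0,0],"turn":[0,0,0]},{"grip":-1,"slide":[0,0,0],"turn":[0,0,0]},{"grip":-1,"slide":[0,0,0],"turn":[0,0,0]},{"grip":-1,"slide":[0,0,0],"turn":[0,0,0]},{"grip":-1,"slide":[0,0,0],"turn":[0,0,0]}]' 80
```

```text
time: 14.35
tool_pos: [0.497, -0.1935, 0.104]
tool_rot: [-1.822, -2.559, 0.0]
wrist_force: [0.2, -0.4, 0.9]
opening: 0.047
grasp_force: 0.0
time: 14.98
tool_pos: [0.4973, -0.1935, 0.1047]
tool_rot: [1.821, 2.558, 0.0]
wrist_force: [-1.1, 1.4, 8.9]
opening: 0.0086
grasp_force: 78.5
```

```bash
python3 -m crank '[{"grip":-1,"slide":[0,0,-5],"turn":[0,0,0]},{"grip":-1,"slide":[0,0,-8],"turn":[0,0,0]},{"grip":-1,"slide":[0,0,-8],"turn":[0,0,0]},{"grip":-1,"slide":[0,0,-8],"turn":[0,0,0]},{"grip":-1,"slide":[0,0,-8],"turn":[0,0,0]}]'
python3 -m crank '[{"grip":-1,"slide":[0,0,-15],"turn":[0,0,0]},{"grip":-1,"slide":[0,0,-20],"turn":[0,0,0]},{"grip":-1,"slide":[0,0,-20],"turn":[0,0,0]},{"grip":-1,"slide":[0,0,-15],"turn":[0,0,0]},{"grip":-1,"slide":[0,0,0],"turn":[0,0,0]}]'
python3 - <<'E'
from h import *
np.set_printoptions(precision=4,suppress=True)
im,d=grab_frame("top"); save("top2.png",im); P=cloud("top",d); z=P[...,2]
m=(z>.15)&(z<.22)&(np.hypot(P[...,0]-.497,P[...,1]+.194)<.16)&(im.astype(int).sum(-1)>300)
im2,d2=grab_frame("wrist"); save("wr4.png",im2)
p=P[m]; A=np.c_[p[:,:2]-p[:,:2].mean(0),np.ones(len(p))]; print("plane",np.linalg.lstsq(A,p[:,2],rcond=None)[0],len(p))
s=read_state(); print(s["wrist_force"],s["moment"])
plan([.514,.1885,.2],79.25,12)
E
```

```text
time: 15.6
tool_pos: [0.4968, -0.1933, 0.1414]
tool_rot: [1.823, 2.559, -0.0]
wrist_force: [0.4, 0.4, -6.2]
opening: 0.0083
grasp_force: 78.4
time: 16.23
tool_pos: [0.4973, -0.1935, 0.212]
tool_rot: [1.821, 2.557, 0.0]
wrist_force: [0.1, 0.1, -8.0]
opening: 0.0086
grasp_force: 78.5
plane [-0.0033 -0.0005  0.2004] 2524
[-0.5944  0.1991 -6.5148] [-0.0098  0.0142  0.0629]
t 16.325 p [ 0.4966 -0.1932  0.2104] yaw 19.08 tilt 0.03 q6 -0.816 open 0.0082
n 12 turn/row -0.0875
[29.6, 11.8, 0.9] [0, 0, np.float64(-0.088)]
[28.4, 14.3, 0.9] [0, 0, np.float64(-0.088)]
[27.1, 16.7, 0.9] [0, 0, np.float64(-0.088)]
[25.5, 19.0, 0.9] [0, 0, np.float64(-0.088)]
[23.8, 21.2, 0.9] [0, 0, np.float64(-0.088)]
[21.8, 23.2, 0.9] [0, 0, np.float64(-0.088)]
[19.7, 25.0, 0.9] [0, 0, np.float64(-0.088)]
[17.4, 26.6, 0.9] [0, 0, np.float64(-0.088)]
[15.0, 28.1, 0.9] [0, 0, np.float64(-0.088)]
[12.5, 29.3, 0.9] [0, 0, np.float64(-0.088)]
[9.9, 30.3, 0.9] [0, 0, np.float64(-0.088)]
[7.2, 31.0, 0.9] [0, 0, np.float64(-0.088)]
```

View pics/wr4.png

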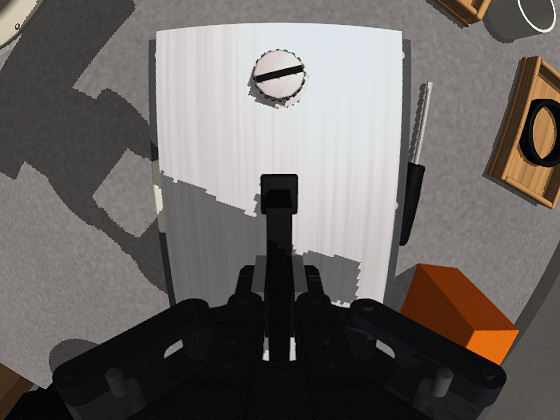

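The cover is held level (plane tilt 0.003 rad) with its underside at about 0.197 m. Carrying it to the tray.

```bash
python3 -m crank '[{"grip":-1,"slide":[20,8,0],"turn":[0,0,-0.088]},{"grip":-1,"slide":[29,14,0],"turn":[0,0,-0.088]},{"grip":-1,"slide":[27,17,0],"turn":[0,0,-0.088]},{"grip":-1,"slide":[26,19,0],"turn":[0,0,-0.088]},{"grip":-1,"slide":[24,21,0],"turn":[0,0,-0.088]}]'
python3 -m crank '[{"grip":-1,"slide":[22,23,0],"turn":[0,0,-0.088]},{"grip":-1,"slide":[20,25,0],"turn":[0,0,-0.088]},{"grip":-1,"slide":[17,27,0],"turn":[0,0,-0.088]},{"grip":-1,"slide":[15,28,0],"turn":[0,0,-0.088]},{"grip":-1,"slide":[12,29,0],"turn":[0,0,-0.088]}]'
python3 -m crank '[{"grip":-1,"slide":[10,30,0],"turn":[0,0,-0.088]},{"grip":-1,"slide":[10,30,0],"turn":[0,0,-0.08]},{"grip":-1,"slide":[3,8,0],"turn":[0,0,0]},{"grip":-1,"slide":[0,0,0],"turn":[0,0,0]},{"grip":-1,"slide":[0,0,0],"turn":[0,0,0]}]'
python3 - <<'E'
from h import *
np.set_printoptions(precision=4,suppress=True)
im,d=grab_frame("top"); save("top3.png",im); P=cloud("top",d); z=P[...,2]
m=(z>.175)&(z<.215)&(np.hypot(P[...,0]-.514,P[...,1]-.188)<.16)
r=cv2.minAreaRect((P[m][:,:2]*1000).astype(np.float32)); print("cover",r)
m=(z>.02)&(z<.05)&(P[...,1]>0)&(P[...,0]<.7)&(np.hypot(P[...,0]-.514,P[...,1]-.188)<.19)
r=cv2.minAreaRect((P[m][:,:2]*1000).astype(np.float32)); print("tray",r)
plan([.514,.188,.2],79.25,1)
E
```

```text
time: 16.95
tool_pos: [0.5022, -0.0426, 0.2099]
tool_rot: [-1.215, -2.895, 0.0]
wrist_force: [0.3, 0.3, -7.2]
opening: 0.0083
grasp_force: 78.5
time: 17.58
tool_pos: [0.5093, 0.1161, 0.2099]
tool_rot: [-0.554, -3.091, 0.001]
wrist_force: [-0.8, -0.4, -6.1]
opening: 0.0083
grasp_force: 78.5
time: 18.2
tool_pos: [0.5078, 0.1858, 0.2105]
tool_rot: [-0.299, -3.127, 0.001]
wrist_force: [0.4, -0.8, -5.7]
opening: 0.0085
grasp_force: 78.6
cover ((507.2886657714844, 184.09756469726562), (121.0210952758789, 240.49191284179688), 78.97473907470703)
tray ((532.6011352539062, 184.26187133789062), (191.28460693359375, 338.2618408203125), 79.35408020019531)
t 18.25 p [0.5079 0.1858 0.2106] yaw 79.05 tilt 0.03 q6 -1.139 open 0.0082
n 1 turn/row -0.0035
[-5.6, 3.3, 10.6] [0, 0, np.float64(-0.004)]
```

View pics/top3.png

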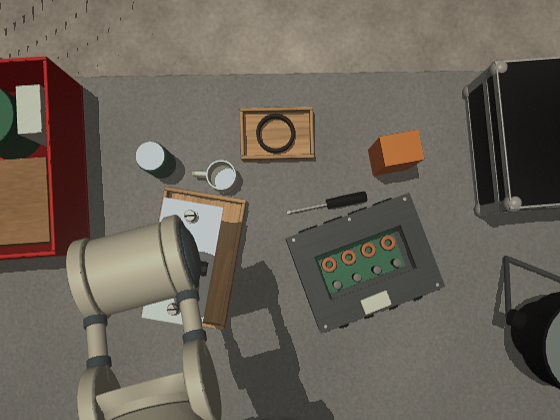

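The picture shows the cover over the tray (tray px about (195,258)), 6 mm short along the tray and 3 mm across, with the right yaw. Correcting that and lowering.

```bash
python3 -m crank '[{"grip":-1,"slide":[-5.6,3.3,20],"turn":[0,0,-0.004]},{"grip":-1,"slide":[0,0,35],"turn":[0,0,0]},{"grip":-1,"slide":[0,0,35],"turn":[0,0,0]},{"grip":-1,"slide":[0,0,35],"turn":[0,0,0]},{"grip":-1,"slide":[0,0,20],"turn":[0,0,0]}]'
python3 -m crank '[{"grip":-1,"slide":[0,0,8],"turn":[0,0,0]},{"grip":-1,"slide":[0,0,4],"turn":[0,0,0]},{"grip":-1,"slide":[0,0,0],"turn":[0,0,0]}]'
```

```text
time: 18.88
tool_pos: [0.5136, 0.1879, 0.0642]
tool_rot: [-0.293, -3.126, 0.001]
wrist_force: [0.1, -0.8, -6.5]
opening: 0.0086
grasp_force: 78.6
time: 19.25
tool_pos: [0.5144, 0.1888, 0.0543]
tool_rot: [0.292, 3.127, 0.0]
wrist_force: [-0.9, 0.3, -5.9]
opening: 0.0084
grasp_force: 78.6
```

```bash
python3 -m crank '[{"grip":-1,"slide":[0,0,2],"turn":[0,0,0]},{"grip":-1,"slide":[0,0,2],"turn":[0,0,0]},{"grip":-1,"slide":[0,0,1],"turn":[0,0,0]},{"grip":-1,"slide":[0,0,0],"turn":[0,0,0]}]'
python3 -m crank '[{"grip":-1,"slide":[0,0,1],"turn":[0,0,0]},{"grip":-1,"slide":[0,0,0],"turn":[0,0,0]}]'
python3 -m crank '[{"grip":-1,"slide":[0,0,1],"turn":[0,0,0]},{"grip":-1,"slide":[0,0,0],"turn":[0,0,0]}]'
```

```text
time: 19.75
tool_pos: [0.514, 0.1888, 0.0488]
tool_rot: [-0.291, -3.128, 0.0]
wrist_force: [-0.7, -0.5, -6.3]
opening: 0.0081
grasp_force: 78.6
time: 20.0
tool_pos: [0.514, 0.1889, 0.0478]
tool_rot: [0.291, 3.128, 0.0]
wrist_force: [0.2, 0.1, -5.3]
opening: 0.0087
grasp_force: 78.8
time: 20.25
tool_pos: [0.5141, 0.1889, 0.0477]
tool_rot: [0.291, 3.127, 0.0]
wrist_force: [-5.7, -2.0, 15.4]
opening: 0.0081
grasp_force: 81.7
```

In contact at the expected height (0.0477). Releasing, then rising.

```bash
python3 -m crank '[{"grip":0,"slide":[0,0,-0.5],"turn":[0,0,0]},{"grip":0,"slide":[0,0,0],"turn":[0,0,0]},{"grip":0,"slide":[0,0,0],"turn":[0,0,0]},{"grip":0,"slide":[0,0,-10],"turn":[0,0,0]},{"grip":0,"slide":[0,0,-30],"turn":[0,0,0]}]'
python3 -m crank '[{"grip":0,"slide":[0,0,-50],"turn":[0,0,0]},{"grip":0,"slide":[0,0,-60],"turn":[0,0,0]},{"grip":0,"slide":[0,50,0],"turn":[0,0,0]},{"grip":0,"slide":[0,50,0],"turn":[0,0,0]},{"grip":0,"slide":[0,0,0],"turn":[0,0,0]}]'
python3 - <<'E'
from h import *
np.set_printoptions(precision=4,suppress=True)
im,d=grab_frame("side"); save("side4.png",im); P=cloud("side",d); z=P[...,2]
near=np.hypot(P[...,0]-.514,P[...,1]-.188)<.16
m=(z>.03)&(z<.045)&near&(im.max(-1).astype(int)-im.min(-1)<25)&(im.sum(-1)>350)
p=P[m]; A=np.c_[p[:,:2]-p[:,:2].mean(0),np.ones(len(p))]; print("plane",np.linalg.lstsq(A,p[:,2],rcond=None)[0],len(p),cv2.minAreaRect((p[:,:2]*1000).astype(np.float32)))
s=read_state(); print(s["wrist_force"],s["grasp_force"],s["tool_pos"],s["opening"])
E
```

```text
time: 20.88
tool_pos: [0.5132, 0.1886, 0.0872]
tool_rot: [-0.291, -3.126, 0.001]
wrist_force: [0.1, 1.0, 0.9]
opening: 0.0429
grasp_force: 0.0
time: 21.5
tool_pos: [0.5327, 0.29, 0.1979]
tool_rot: [0.287, 3.127, 0.002]
wrist_force: [-0.4, 0.1, 0.1]
opening: 0.0427
grasp_force: 0.0
plane [0.0005 0.0006 0.0361] 7960 ((511.5335693359375, 172.21524047851562), (153.40695190429688, 241.86007690429688), 79.24114990234375)
[-0.5688 -0.8865 -0.0793] 0.0 [0.5323 0.2883 0.1977] 0.042855903549962805
```

View pics/side4.png

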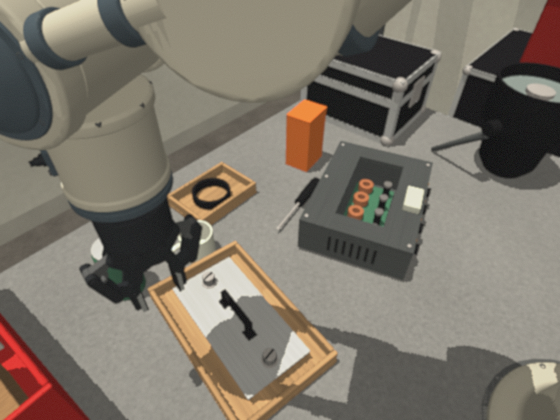

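The cover lies flat and centred in the tray (px about (240,320), top at 0.036, level). The other objects are where they were and the gripper is clear.

```bash
python3 -c "
from rig import *
print(close_job())"
```

```text
the job is handed in; nothing more can be done
None
```

Both thumbscrews are undone, the cover lies flat, right way up and centred in the larger tray, nothing else on the bench was disturbed, and I handed the job in at about 21.6 s; the hand-in call returned no verdict.

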